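Take the check weight off its safety hook

TASK

Press down the finger plates of the safety hook's sprung keeper until its teeth are clear, slide the hanging check weight off the tip of the hook while the keeper is held down, and stand the weight upright in the round recess of the grey transport block, fully home. Be gentle: feel for the spring, neither ram the keeper against its stop nor pull the weight against its teeth, set the weight down rather than drop it, and leave the other things on the bench where they are.

Things in the scene. Friction and masses are not known exactly. Their poses are not given: they have to be found in the camera images.
- hook_stand: Fixed metal hook stand. Origin on the worktop under the hook; z up; the hook's tip points along the stand's own -x, roughly to the robot. A 24 mm post at x = +50 mm (top at z = 155 mm) carries a level bar to -x, 10 mm wide, 12 mm high, top at z = 140 mm: the hook. A sprung keeper frame round it moves straight down. Pressing or hauling the stand with over 25 N is rough.
- hook_tip (a point): Tip of the hook, on the bar's top line (stand x = -38 mm, y = 0, z = 140 mm). The last 6 mm of the bar carry a lip 3 mm high, so the hung weight must be raised about 5 mm to pass it (the bar allows 9 mm at most). The weight is free of the hook once its origin is beyond x = -45 mm in the stand's frame.
- keeper_teeth (a point): Midway between the tops of the keeper's two teeth, at rest (stand x = -23 mm, z = 152 mm; teeth 6 mm deep in x, at y = +-16 to 20 mm); fixed to the stand, does not follow the keeper. The teeth block the weight's hanging plate, raised or not. They clear it with the keeper 14 mm down or more; a hard stop comes at 18 mm; 16 mm is right.
- plates_middle (a point): Between the keeper's two flat finger plates (stand y = +-24 to 60 mm, x = -75 to +25 mm); fixed to the stand. Fingertips straddling the hung plate press them, can close and slide on them. Their tops at rest lie up to 9 mm above or below this point (z = 147 mm), set anew each time, unseen: count travel from felt contact. Both together: 4.2 N to start, then 0.35 N per mm.
- check_weight: Steel check weight, loose, about 0.35 kg, 140 mm high, hung on the hook. Origin at its foot's underside centre, z up; axes parallel to the stand's. Foot dia 40 mm, 32 mm high, then a 10 mm rod, then a hanging plate whose window (16 mm wide, z = 79 to 100 mm) takes the bar. Hung: origin at z = 40 mm, within 8 mm of the stand's origin in x. Resting on the bar, it cannot be pushed down.
- hang_plate (a point): Middle of the wide part of the weight's hanging plate, 119 mm above its origin: 10 mm thick (x), 46 mm wide (y), from 98 to 140 mm above the origin (26 mm wide below that). Grip it across the 46 mm from above, after pressing the finger plates down with the open fingertips either side of it; then raise a little, slide off to the stand's -x, lift till the foot is above the plates.
- transport_block: Fixed grey plastic transport block, 90 x 90 x 30 mm, origin under its centre, one round recess in the middle of its top.
- transport_block_hole0 (a point): Centre of the mouth of the block's recess, on the block's top at z = 30 mm. Recess dia 46 mm, 15 mm deep with a flat floor and a 2 mm chamfer; the weight's 40 mm foot stands in it.
- sample_jar_3: Bystander: sample jar with white screw lid, dia 48 mm, 57 mm high; origin under its centre.
- stopper_2: Bystander: red-brown rubber stopper, dia 23 mm, 28 mm high; origin under its centre.
- tape_roll: Bystander: roll of masking tape lying flat, dia 72 mm, 19 mm high; origin under its centre.
- beaker: Bystander: small glass beaker, dia 53 mm, 71 mm high; origin under its centre.
- tweezers: Bystander: thin forceps lying flat, 124 mm long along y, 9 mm high; origin under its centre.
- marker: Bystander: marker pen lying flat, 133 mm long along y, 19 mm high; origin under its centre.
- weight_200: Bystander: brass knob weight, dia 28 mm, 40 mm high; origin under its centre.
There are look-alikes about, which are no part of the job. What is shaped like the check_weight but yellow is not meant.

How it is judged:
By the outcome, as a careful person would: the job done as asked, in the order asked, and still so for the second after the job is handed in, with the robot touching nothing.
It also fails if it takes over 58 s, if anything falls off the work surface, if the arm or the gripper's body presses on something with over 40 N, if the wrist force passes 120 N, or if a joint passes its speed limit or range.

ROBOT

A 6-joint arm with a two-finger parallel gripper is mounted at the origin on a cart in front of the work surface, level with it; the furniture and walls round the work are solid. World frame = base frame: x ahead of the robot, y to its left, z up, the work surface at z = 0. Lengths are in m, angles in rad, forces in N, time in s.
With the tool pointing down it reaches from about 0.35 to 0.775 m from the base axis. Payload 5.5 kg.
Tool frame: the origin (TCP) lies midway between the tips of the shut fingers; the grasp point (between the pads) lies grip_point_offset behind it (grip_point_offset is the distance from the TCP to the grasp point, in m); z points along the fingers, y is the direction in which the jaws open and shut (so a half turn about z gives the same grasp; the last joint's range is limited). The gripper opens to 85 mm and grips with 20 to 120 N. Pads are 22 mm wide; open, the fingers measure 114 mm over their backs; the gripper's body (76 mm by 85 mm) begins 54 mm behind the grasp point. The pads swing forward as they close: fully open they stand 13 mm farther back than shut.
Start: joints at [1.209, 0.313, 0.046, 1.304, 0, 1.431], TCP at [0.127, 0.561, 0.231] pointing down, gripper open.
Joint ranges: [-2.76, 2.76], [-0.86, 1.69], [-1.03, 1.26], [-2.2, 2.34], [-1.47, 1.5], [-3.14, 3.14]. Speed limits (rad/s): [2.57, 2.57, 3.14, 3.14, 3.14, 3.14].

INTERFACE

Orientations are given as a unit quaternion [w, x, y, z].
In Python, from workcell import * gives the robot as it stands.
- The arm moves only by the tool send_rows, never from a script. Its argument "series" is one flat list of numbers, 7 for each row, row after row: the shift along the tool's x, y, z in cm, then the turn, a rotation vector about the tool's x, y, z in degrees, then the opening, from 0 (shut) to 1 (fully open). A call has 1 to 10 rows; each row is the pose to reach, as a shift and turn from the pose commanded when the call began, along the tool's axes at that moment; what a row does not reach only later rows make up. A row lasts 1/12 s, in which the tool goes at most 41.7 mm and 7.16 degrees, less where a joint would pass 70% of its speed; a pose out of reach is approached as far as the arm can. A call with a gripper value outside its range is refused whole. The fingers move at their own pace and stop on an object; "newtons" is the grip in N (left out, the last holds). Time passes only in rows, so rows that repeat a pose let the fingers close. It gives the time, the measured TCP pose, the force and the opening at its end, in the units of the state.
- get_state(): the state, without advancing time (a new reading comes with each control period).
- read_camera(name): name is "scene" or "top" or "wrist"; returns the picture (400x640x3 uint8, blue, green, red); there is no depth.
- camera_info(name): a dict with "K" (3x3 intrinsics, pixels), "D" ([k1, k2, p1, p2, k3] as OpenCV has them; the pictures are not rectified), "xyz" and "attitude" of the camera in the world. Camera axes: x right, y down, z forward; pixel columns grow to the right and rows downward; lengths in m; the calibration is good to about 2 mm. A picture is of the moment at which its call begins: read the wrist's pose just before it. camera_info takes no time and is no camera call; for the wrist camera it gives the pose at the moment of the call.
- hand_in(): hands the job in, once; it reports no verdict.
Trained networks look in the newest picture that a camera, given by its name, has taken for a name from the list of things; names that differ only in an ending like _2 or _b are one class to them, and where a whole thing is asked for, a point or a joint stands for the part that bears it (a point fixed in the world has none). Each returns a list of dicts, best first, with "p" (0 to 1); they miss things now and then, are a little off and sometimes report something else, mostly with a low value. They report only what shows in the picture. A call takes as long as a camera call. They do not tell look-alikes from the thing itself.
- silhouettes(camera, label): "pixels" (400x640 bool, what is visible of it) and "box" ([left, top, width, height] in pixels, round what is visible of it).
The state is a dict: "clock": time; "joint_pos": joint angles; "qvel": joint speeds; "tau": joint torques, N m; "tcp_pos": TCP position; "orientation": TCP orientation; "wrist_force": force on the tool from outside, world axes, zero at the start; "ft_torque": the same for the moment, N m; "finger_gap": finger opening in m.
Only numpy, scipy, OpenCV 4.12 (cv2) and the standard library are available. Lean on these libraries where they do the work, as an engineer would, in place of code of your own. Each camera call takes 0.05 s, during which the arm holds its last target. There are 200 camera calls.

## Working session

There is one attempt and no reset: what is moved stays moved. The work goes in short steps, Python scripts to look and compute and a tool call to move; the robot and the scene stay as the last step left them, time stands still between calls to the robot, and variables do not carry over. Pictures are saved under pics/ and viewed, about 8 in all and at most 12, crops included, and the job is handed in when it is done.

Besides the shell and the picture viewer there is one more tool, called after "Emit:" as a command line: name --argument value ..., lists and objects as JSON in quotes. send_rows: Moves the arm, as the interface text tells. Its arguments: {"type":"object","properties":{"series":{"type":"array"},"newtons":{"type":"number"}},"required":["series"]}

```bash
ls; mkdir -p pics
python3 - <<'E'
from workcell import *
import cv2,numpy as np
s=get_state();print(s)
a=read_camera("scene");b=read_camera("top")
cv2.imwrite("pics/a.png",np.hstack([a,]));cv2.imwrite("pics/b.png",b)
for c in("scene","top","wrist"):print(c,camera_info(c))
for n in("check_weight","hook_stand","transport_block"):
  for c in("scene","top"):
    print(n,c,[(d["box"],round(d["p"],2)) for d in silhouettes(c,n)])
E
```

```text
pics
{'clock': 0.0, 'joint_pos': array([1.20939242e+00, 3.14021244e-01, 4.49859962e-02, 1.30362430e+00,
       1.49639530e-05, 1.43121220e+00]), 'qvel': array([-0.00047429, -0.00106456, -0.00132377, -0.00126235,  0.00250539,
       -0.00020709]), 'tau': array([-6.86765779e-04, -4.80628645e+01,  2.98532742e+01,  1.94523262e-02,
       -2.30507139e-04, -9.73290867e-06]), 'tcp_pos': array([0.12631422, 0.5604237 , 0.2303999 ]), 'orientation': array([-2.38178639e-04,  1.10682605e-01,  9.93855368e-01, -9.00680956e-04]), 'wrist_force': array([ 0.10628085, -0.03147703, -0.21435623]), 'ft_torque': array([ 0.0364343 , -0.03621661, -0.02018598]), 'finger_gap': 0.08532114099214978}
scene {'K': array([[368.56695838,   0.        , 316.11723727],
       [  0.        , 368.56695838, 200.5178682 ],
       [  0.        ,   0.        ,   1.        ]]), 'D': array([-0.01200993,  0.        ,  0.        ,  0.        ,  0.        ]), 'xyz': array([-0.38108303, -0.72144169,  0.60051896]), 'attitude': array([-0.48421319,  0.74539653, -0.38384561,  0.25016824])}
top {'K': array([[364.9851845 ,   0.        , 3
[... 498 characters left out ...]
rray([-0.04433461,  0.        ,  0.        ,  0.        ,  0.        ]), 'xyz': array([0.05125549, 0.57848756, 0.37311362]), 'attitude': array([0.1202085 , 0.77169504, 0.61733875, 0.09449625])}
check_weight scene [([427.6, 218.0, 21.2, 51.7], 0.76), ([387.7, 196.1, 16.9, 51.2], 0.65)]
check_weight top [([389.2, 180.3, 15.6, 7.2], 0.52), ([365.1, 180.0, 12.7, 10.8], 0.47), ([353.2, 162.9, 34.0, 43.3], 0.4)]
hook_stand scene [([331.0, 243.4, 5.3, 9.6], 0.36), ([365.2, 192.2, 55.3, 71.4], 0.34)]
hook_stand top [([351.8, 163.6, 36.5, 41.5], 0.68)]
transport_block scene [([252.2, 204.1, 34.2, 14.8], 0.83), ([282.4, 227.1, 4.5, 16.1], 0.18)]
transport_block top [([244.0, 179.9, 22.9, 25.0], 0.87)]
```

Run:
```python
import cv2,numpy as np
a=cv2.imread("pics/a.png");b=cv2.imread("pics/b.png")
t=cv2.resize(b[130:255,220:420],None,fx=4,fy=4,interpolation=2)
s=cv2.resize(a[160:300,230:470],None,fx=10/3,fy=10/3,interpolation=2)
cv2.imwrite("pics/c.png",t);cv2.imwrite("pics/d.png",s)
```

```text
(no output)
```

View pics/c.png

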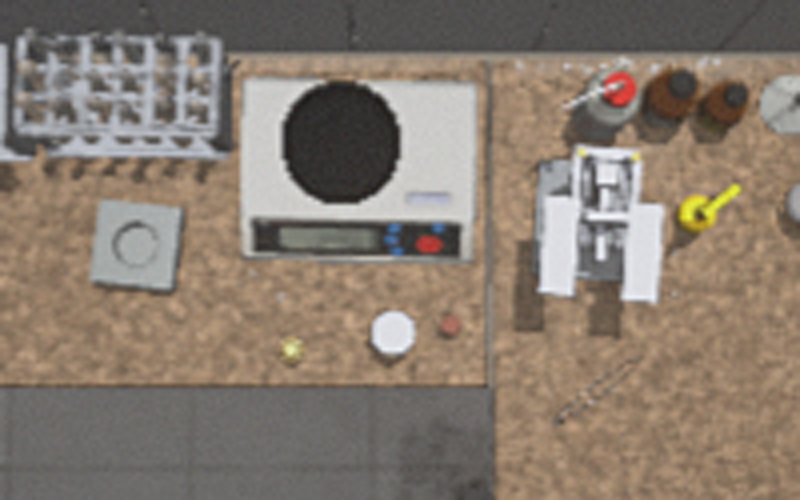

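View pics/d.png

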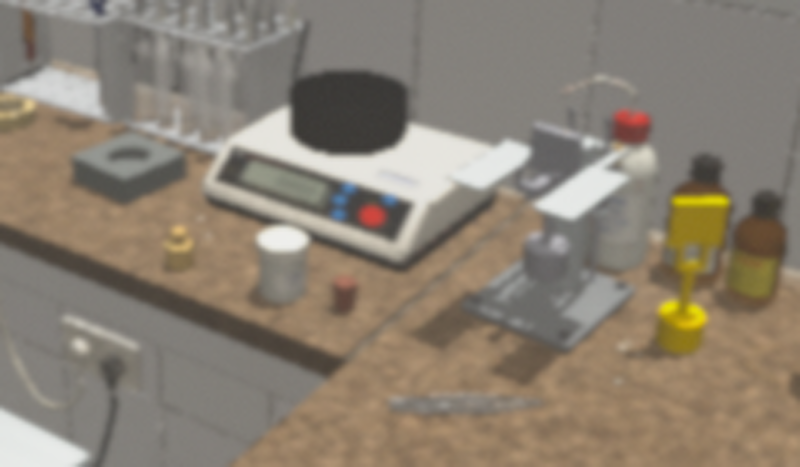

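Top view: the stand is at crop (600,225), with its white plates at (558,245) and (642,253) and its tip pointing image-down. The grey block is at (137,245), the yellow look-alike at (700,210), and the balance lies between stand and block. The scene view agrees.

```bash
cat > h.py <<'E'
from workcell import *
import cv2,numpy as np
from scipy.spatial.transform import Rotation as R
def rot(q): return R.from_quat(np.roll(q,-1))
def ray(ci,px,z):
    n=cv2.undistortPoints(np.array(px,float).reshape(-1,1,2),ci["K"],ci["D"])[:,0]
    d=rot(ci["attitude"]).apply(np.c_[n,np.ones(len(n))])
    return ci["xyz"]+d*((z-ci["xyz"][2])/d[:,2])[:,None]
def proj(ci,P):
    r=rot(ci["attitude"]).inv()
    return cv2.projectPoints(np.array(P,float).reshape(-1,3),r.as_rotvec(),-r.apply(ci["xyz"]),ci["K"],ci["D"])[0][:,0]
E
python3 - <<'E'
from h import *
ci=camera_info("top")
c=lambda l:[(220+u/4,130+v/4) for u,v in l]
print(ray(ci,c([(545,195),(540,290),(573,300),(632,203),(663,207),(657,303),(622,298)]),.147))
print("block",ray(ci,c([(137,245),(97,200),(183,206),(173,290),(90,282)]),.03))
print("others: balance pan, bottle cap, jar,stopper,tweezers",ray(ci,c([(340,140),(620,88),(392,332),(450,325),(600,385)]),.05))
print(ray(ci,c([(475,260),(475,80),(240,260)]),.05))
s=get_state();cw=camera_info("wrist")
r=rot(s["orientation"]);print("cam in tool",r.inv().apply(cw["xyz"]-s["tcp_pos"]),(r.inv()*rot(cw["attitude"])).as_matrix().round(2),r.as_matrix().round(2))
E
```

```text
[[ 0.56129429 -0.29656202  0.147     ]
 [ 0.46516432 -0.29060404  0.147     ]
 [ 0.45509269 -0.32367336  0.147     ]
 [ 0.55318448 -0.38442431  0.147     ]
 [ 0.54912835 -0.41572867  0.147     ]
 [ 0.4520439  -0.40812591  0.147     ]
 [ 0.4570878  -0.37297546  0.147     ]]
block [[0.52229058 0.13346385 0.03      ]
 [0.57157462 0.17771806 0.03      ]
 [0.56495396 0.083879   0.03      ]
 [0.47326514 0.09379726 0.03      ]
 [0.48197555 0.18398929 0.03      ]]
others: balance pan, bottle cap, jar,stopper,tweezers [[ 0.63411352 -0.0874254   0.05      ]
 [ 0.69120321 -0.39074102  0.05      ]
 [ 0.42689413 -0.14327492  0.05      ]
 [ 0.43435287 -0.20526163  0.05      ]
 [ 0.37029378 -0.36494329  0.05      ]]
[[ 0.5040752  -0.23238562  0.05      ]
 [ 0.69985583 -0.23356172  0.05      ]
 [ 0.50411503  0.01956764  0.05      ]]
cam in tool [ 0.07725118  0.0008389  -0.14262626] [[ 0.   -0.95 -0.3 ]
 [ 1.    0.   -0.  ]
 [ 0.   -0.3   0.95]] [[-0.98  0.22 -0.  ]
 [ 0.22  0.98 -0.  ]
 [-0.   -0.   -1.  ]]
```

Emit:
send_rows --series '[-40,-33,-10,0,0,-7.5,1,-40,-33,-10,0,0,-7.5,1,-40,-33,-10,0,0,-7.5,1,-40,-33,-10,0,0,-7.5,1,-40,-33,-10,0,0,-7.5,1,-40,-33,-10,0,0,-7.5,1,-40,-33,-10,0,0,-7.5,1,-40,-33,-10,0,0,-7.5,1,-40,-33,-10,0,0,-7.5,1,-40,-33,-10,0,0,-7.5,1]'

```text
clock: 1.23
tcp_pos: [0.3771, 0.2367, 0.3107]
orientation: [0.0, 0.045, 0.999, 0.0]
wrist_force: [1.9, 0.8, 0.1]
finger_gap: 0.085
```

Emit:
send_rows --series '[-13.5,-40,-2,0,0,0,1,-13.5,-40,-2,0,0,0,1,-13.5,-57,-2,0,0,0,1,-13.5,-57,-2,0,0,0,1,-13.5,-57,-2,0,0,0,1,-13.5,-57,-2,0,0,0,1,-13.5,-57,-2,0,0,0,1,-13.5,-57,-2,0,0,0,1,-13.5,-57,-2,0,0,0,1,-13.5,-57,-2,0,0,0,1]'

```text
clock: 2.07
tcp_pos: [0.4374, -0.1752, 0.3249]
orientation: [0.0, 0.046, 0.999, -0.0]
wrist_force: [0.9, 0.3, 0.8]
finger_gap: 0.0857
```

```bash
python3 -c "
from h import *
s=get_state();print(s['clock'],s['tcp_pos'])"
```

```text
2.0667 [ 0.43740594 -0.17516388  0.32491157]
```

Emit:
send_rows --series '[-2.5,-15,0,0,0,0,1,-2.5,-15,0,0,0,0,1,-2.5,-15,0,0,0,0,1,-2.5,-15,0,0,0,0,1,-2.5,-15,0,0,0,0,1,-2.5,-15,0,0,0,0,1,-2.5,-15,0,0,0,0,1]'

```text
clock: 2.65
tcp_pos: [0.4487, -0.3242, 0.3243]
orientation: [-0.0, 0.046, 0.999, 0.0]
wrist_force: [0.0, 0.6, 0.2]
finger_gap: 0.0855
```

Run:
```python
from h import *
ci=camera_info("wrist");s=get_state();im=read_camera("wrist");print(s['tcp_pos'],s['wrist_force'])
import pickle;pickle.dump((ci,s),open('v1.pkl','wb'));cv2.imwrite("pics/w1.png",im)
O=np.array([.532,-.355,0]);Rz=R.from_euler('z',-5,degrees=True)
v=im.copy()
for x in(-.075,.025):
  for y in(-.06,-.024,.024,.06):
    p=proj(ci,O+Rz.apply([x,y,.147]))[0];cv2.circle(v,tuple(int(t) for t in p),2,(0,0,255),-1)
for pt in([-.038,0,.14],[-.023,.018,.152],[-.023,-.018,.152]):
    p=proj(ci,O+Rz.apply(pt))[0];print(pt,p);cv2.circle(v,tuple(int(t) for t in p),2,(0,255,0),-1)
cv2.imwrite("pics/w1o.png",v)
```

```text
[ 0.44872048 -0.324184    0.32433978] [0.01366078 0.57656738 0.2354097 ]
[-0.038, 0, 0.14] [301.12468456 213.62902575]
[-0.023, 0.018, 0.152] [315.25436168 228.29539256]
[-0.023, -0.018, 0.152] [286.35772601 228.37726989]
```

View pics/w1o.png

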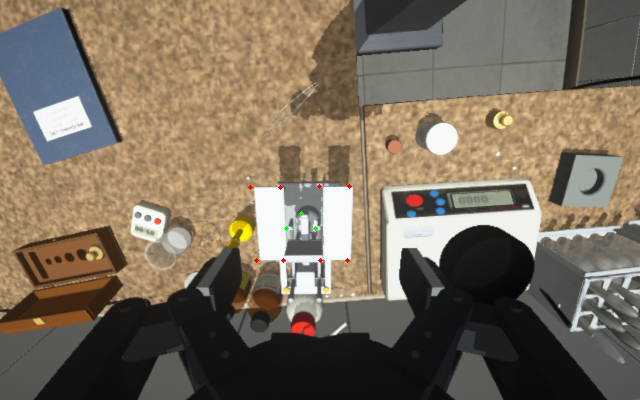

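Wrist view (up is toward the robot): the plates appear at about x 256–285 and 322–352, y 187–261. My estimate lands a few pixels off, so I'll fit it.

Run:
```python
from h import *
import pickle
from scipy.optimize import least_squares
ci,s=pickle.load(open('v1.pkl','rb'));im=cv2.imread("pics/w1.png")
m=(im.min(2)>200).astype(np.uint8)
sub=np.zeros_like(m);sub[178:272,245:362]=m[178:272,245:362]
n,l,st,ce=cv2.connectedComponentsWithStats(sub)
C=[]
for i in range(1,n):
  if st[i,4]>1000:
    q=cv2.boxPoints(cv2.minAreaRect(np.argwhere(l==i)[:,::-1].astype(np.float32)));print(st[i],q.round(1).tolist());C+=q.tolist()
C=np.array(C)
L=np.array([[x,y,0] for x in(-.075,.025) for y in(-.06,-.024,.024,.06)])
def f(p,idx=None):
  W=[p[0],p[1],p[3]]+R.from_euler('z',p[2]).apply(L); return proj(ci,W)
p=np.array([.532,-.355,-.09,.147])
for k in range(4):
  P=f(p);idx=[np.argmin(((P-c)**2).sum(1)) for c in C]
  r=least_squares(lambda p:(f(p)[idx]-C).ravel(),p,x_scale=[.01,.01,.05,.01]);p=r.x
print(idx,p,np.degrees(p[2]),(f(p)[idx]-C).round(1).tolist())
np.save("stand.npy",p)
O=np.array([p[0],p[1],0]);Rz=R.from_euler('z',p[2])
v=im.copy()
def d(P,c):
  for q in proj(ci,[O+Rz.apply(t) for t in P]): cv2.circle(v,tuple(int(round(t)) for t in q),1,c,-1)
d([[-.038,-.005,.143],[-.038,.005,.143]],(0,255,0))
d([[.05+.012*np.cos(a),.012*np.sin(a),.155] for a in np.arange(0,6.2,.8)],(0,0,255))
d([[-.02,y,.152-.147+p[3]] for y in(-.018,.018)],(255,0,255))
cv2.imwrite("pics/w1p.png",cv2.resize(v[170:320,220:380],None,fx=4,fy=4,interpolation=2))
for w in silhouettes("wrist","check_weight")[:3]: print(w["box"],w["p"])
b=silhouettes("wrist","transport_block");print([(w["box"],w["p"]) for w in b])
pb=b[0]["pixels"].astype(np.uint8);c=max(cv2.findContours(pb,0,2)[0],key=cv2.contourArea)
# dark hole in the block
g=cv2.cvtColor(im,6);x,y,w,h=[int(t) for t in b[0]["box"]]
cv2.imwrite("pics/blk.png",cv2.resize(im[y-5:y+h+5,x-5:x+w+5],None,fx=6,fy=6,interpolation=2));print(x-5,y-5)
```

```text
[ 254  187   99   85 4703] [[254.0, 187.0], [352.0, 187.0], [352.0, 271.0], [254.0, 271.0]]
[np.int64(0), np.int64(3), np.int64(7), np.int64(4)] [ 0.52920269 -0.35110704 -0.0987053   0.1706468 ] -5.655397050406609 [[-5.0, 2.5], [4.0, 3.2], [0.1, -2.8], [0.9, -3.6]]
[282.2, 207.4, 42.1, 55.9] 0.78
[227.2, 214.7, 25.9, 32.3] 0.58
[([550.2, 154.5, 75.1, 54.0], 0.86)]
545 149
```

View pics/w1p.png

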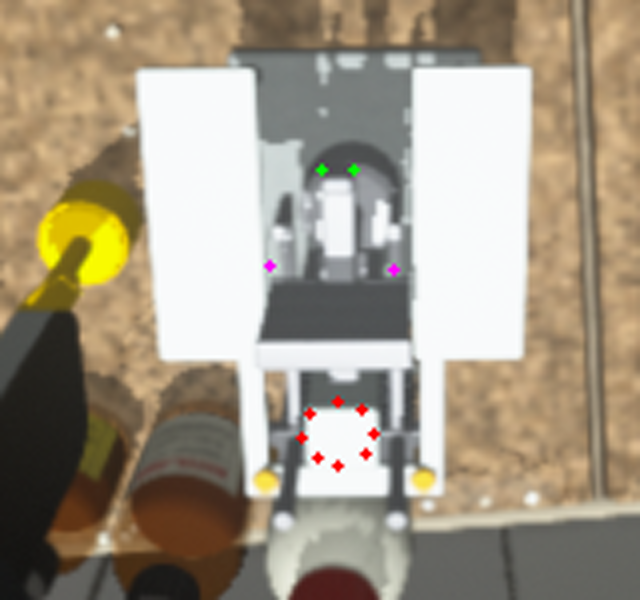

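Plates are clear: left corners at crop (137,69),(252,67),(262,358),(160,358), right at (413,66),(531,66),(523,357),(411,358). The hanging plate's white top is centred at (335,354). I'll refit with these.

Run:
```python
from h import *
import pickle
from scipy.optimize import least_squares
ci,s=pickle.load(open('v1.pkl','rb'))
u=lambda c:np.array(c)/4-.375/1+[220,170]
C=u([(137,69),(252,67),(413,66),(531,66),(160,358),(262,358),(411,358),(523,357)])
L=np.array([[x,y,0] for x in(-.075,.025) for y in(-.06,-.024,.024,.06)])
f=lambda p:proj(ci,[p[0],p[1],p[3]]+R.from_euler('z',p[2]).apply(L))
r=least_squares(lambda p:(f(p)-C).ravel(),[.53,-.355,-.09,.147],x_scale=[.01,.01,.05,.01]);p=r.x
print(p,np.degrees(p[2]),(f(p)-C).round(1).tolist());np.save("stand.npy",p)
O=np.array([p[0],p[1],0]);Rz=R.from_euler('z',p[2])
t=ray(ci,u([(258,341),(412,341),(412,367),(258,367)]),.180)
print("plate top in stand",Rz.inv().apply(t-O),Rz.inv().apply(t-O).mean(0),t.mean(0))
q=ray(ci,u([(304,408),(378,408),(376,472),(304,468)]),.155)
print("post",Rz.inv().apply(q-O).mean(0))
b=silhouettes("wrist","transport_block")
```

```text
[ 0.53203838 -0.35183813 -0.0884807   0.14474494] -5.069570690649308 [[-0.4, -0.5], [0.4, -0.0], [-0.3, 0.1], [-0.1, 0.0], [-0.3, 0.1], [1.2, 0.1], [0.2, 0.0], [-0.6, 0.2]]
plate top in stand [[-0.00129176 -0.02144251  0.18      ]
 [-0.00123063  0.02374716  0.18      ]
 [ 0.00743918  0.02375099  0.18      ]
 [ 0.00738479 -0.02182711  0.18      ]] [0.00307539 0.00105713 0.18      ] [ 0.53519516 -0.35105689  0.18      ]
post [0.04933579 0.00043567 0.155     ]
```

View pics/blk.png

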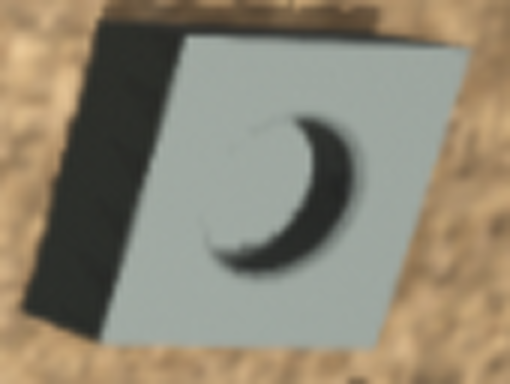

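Emit:
send_rows --series '[-8.8,-1.9,0,0,0,-0.2,0.66,-8.8,-1.9,0,0,0,-0.2,0.66,-8.8,-1.9,5,0,0,-0.2,0.66,-8.8,-1.9,9,0,0,-0.2,0.66,-8.8,-1.9,9,0,0,-0.2,0.66,-8.8,-1.9,9,0,0,-0.2,0.66,-8.8,-1.9,9,0,0,-0.2,0.66,-8.8,-1.9,9,0,0,-0.2,0.66]' --newtons 40

```text
clock: 3.52
tcp_pos: [0.5357, -0.3521, 0.2384]
orientation: [0.002, 0.044, 0.999, -0.002]
wrist_force: [-0.2, -0.4, 0.3]
finger_gap: 0.0564
```

```bash
cat > st.py <<'E'
from h import *
p=np.load("stand.npy");s=get_state();O=np.array([p[0],p[1],0]);Rz=R.from_euler('z',p[2])
print(s['clock'],s['tcp_pos'].round(4),"stand mm",(1000*Rz.inv().apply(s['tcp_pos']-O)).round(1),"F",s['wrist_force'].round(2),"T",s['ft_torque'].round(2),"gap",s['finger_gap'],"yaw",np.degrees(np.arctan2(*(rot(s['orientation']).as_matrix()[:2,1]*[-1,1]))).round(2),rot(s['orientation']).as_matrix()[:,2].round(4))
E
python3 - <<'E'
from st import *
import workcell;print([n for n in dir(workcell) if n[0]!='_'],getattr(workcell,'grip_point_offset',None))
ci=camera_info("wrist");im=read_camera("wrist")
cv2.imwrite("pics/w2.png",im)
# block: corners from first wrist view
import pickle
c0,_=pickle.load(open('v1.pkl','rb'))
q=ray(c0,np.array([(185,35),(468,47),(378,347),(100,342)])/6-.4+[545,149],.03);print(q,q.mean(0))
E
```

```text
3.5167 [ 0.5357 -0.3521  0.2384] stand mm [3.700e+00 1.000e-01 2.384e+02] F [-0.19 -0.37  0.35] T [-0.05  0.01 -0.01] gap 0.05635947659938659 yaw -5.0 [ 0.0041 -0.0034 -1.    ]
['MotionError', 'camera_info', 'get_state', 'grip_point_offset', 'hand_in', 'read_camera', 'silhouettes'] 0.0187
[[0.47359495 0.09840919 0.03      ]
 [0.48358753 0.18675573 0.03      ]
 [0.57269331 0.1790373  0.03      ]
 [0.56260871 0.08888877 0.03      ]] [0.52312112 0.13827275 0.03      ]
```

View pics/w2.png

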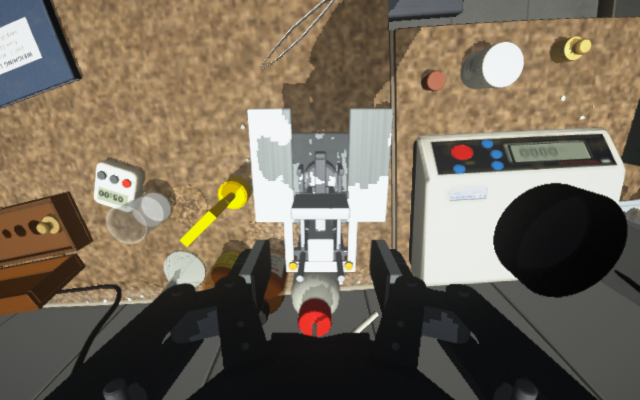

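Fingers straddle the hanging plate symmetrically (pads at px 265 and 375, plate at 320). Descending.

Emit:
send_rows --series '[0.05,0.05,2,0,0,0,0.66,0.05,0.05,4,0,0,0,0.66,0.05,0.05,5.5,0,0,0,0.66,0.05,0.05,6.5,0,0,0,0.66,0.05,0.05,6.5,0,0,0,0.66,0.05,0.05,6.5,0,0,0,0.66,0.05,0.05,6.5,0,0,0,0.66]'

```text
clock: 4.15
tcp_pos: [0.5352, -0.3517, 0.1716]
orientation: [0.001, 0.044, 0.999, -0.001]
wrist_force: [-0.5, -0.1, 0.1]
finger_gap: 0.0564
```

```bash
python3 st.py
```

```text
4.15 [ 0.5352 -0.3517  0.1716] stand mm [  3.1   0.4 171.6] F [-0.5  -0.13  0.12] T [ 0.02 -0.03  0.  ] gap 0.056442212609204685 yaw -5.01 [ 0.0024 -0.002  -1.    ]
```

Emit:
send_rows --series '[0,0,0.4,0,0,0,0.66,0,0,0.8,0,0,0,0.66,0,0,1.2,0,0,0,0.66,0,0,1.2,0,0,0,0.66]'

```text
clock: 4.48
tcp_pos: [0.534, -0.3507, 0.1565]
orientation: [-0.001, 0.044, 0.999, 0.001]
wrist_force: [0.7, -0.1, -0.7]
finger_gap: 0.0564
```

Emit:
send_rows --series '[0,0,0.2,0,0,0,0.66,0,0,0.4,0,0,0,0.66,0,0,0.4,0,0,0,0.66]'

```text
clock: 4.73
tcp_pos: [0.5343, -0.3508, 0.153]
orientation: [-0.0, 0.044, 0.999, 0.0]
wrist_force: [0.2, -0.2, 0.6]
finger_gap: 0.0562
```

Emit:
send_rows --series '[0,0,0.2,0,0,0,0.66,0,0,0.3,0,0,0,0.66,0,0,0.3,0,0,0,0.66]'

```text
clock: 4.98
tcp_pos: [0.5343, -0.3509, 0.1502]
orientation: [-0.0, 0.044, 0.999, 0.0]
wrist_force: [0.1, 0.7, 0.3]
finger_gap: 0.0565
```

Emit:
send_rows --series '[0,0,0.2,0,0,0,0.66,0,0,0.3,0,0,0,0.66,0,0,0.3,0,0,0,0.66]'

```text
clock: 5.23
tcp_pos: [0.5343, -0.3509, 0.1472]
orientation: [-0.0, 0.044, 0.999, 0.0]
wrist_force: [0.1, -0.2, -0.3]
finger_gap: 0.0563
```

Emit:
send_rows --series '[0,0,0.2,0,0,0,0.66,0,0,0.2,0,0,0,0.66]'

```text
clock: 5.4
tcp_pos: [0.5343, -0.3509, 0.1451]
orientation: [-0.0, 0.044, 0.999, 0.0]
wrist_force: [-0.6, -0.8, 0.2]
finger_gap: 0.0562
```

Emit:
send_rows --series '[0,0,0.2,0,0,0,0.66,0,0,0.2,0,0,0,0.66]'

```text
clock: 5.57
tcp_pos: [0.5343, -0.3509, 0.1431]
orientation: [-0.0, 0.044, 0.999, 0.0]
wrist_force: [1.4, -0.0, -0.3]
finger_gap: 0.0567
```

Emit:
send_rows --series '[0,0,0.2,0,0,0,0.66,0,0,0.2,0,0,0,0.66]'

```text
clock: 5.73
tcp_pos: [0.5345, -0.3511, 0.1416]
orientation: [0.0, 0.044, 0.999, -0.0]
wrist_force: [-0.0, 0.6, 4.1]
finger_gap: 0.0562
```

Emit:
send_rows --series '[0,0,0.2,0,0,0,0.66,0,0,0.2,0,0,0,0.66]'

```text
clock: 5.9
tcp_pos: [0.5345, -0.3511, 0.1397]
orientation: [0.0, 0.044, 0.999, -0.0]
wrist_force: [0.3, 0.7, 4.3]
finger_gap: 0.0564
```

Emit:
send_rows --series '[0,0,0.2,0,0,0,0.66,0,0,0.4,0,0,0,0.66,0,0,0.6,0,0,0,0.66,0,0,0.8,0,0,0,0.66,0,0,0.8,0,0,0,0.66,0,0,0.8,0,0,0,0.66]'

```text
clock: 6.4
tcp_pos: [0.5346, -0.3511, 0.132]
orientation: [0.0, 0.044, 0.999, -0.0]
wrist_force: [-0.9, 1.7, 6.0]
finger_gap: 0.0565
```

Emit:
send_rows --series '[0,0,0.2,0,0,0,0.66,0,0,0.35,0,0,0,0.66,0,0,0.35,0,0,0,0.66]'

```text
clock: 6.65
tcp_pos: [0.5346, -0.3511, 0.1285]
orientation: [0.0, 0.044, 0.999, -0.0]
wrist_force: [-2.6, 1.1, 8.2]
finger_gap: 0.0564
```

```bash
python3 st.py
```

```text
6.65 [ 0.5346 -0.3511  0.1285] stand mm [  2.5   1.  128.5] F [-2.57  1.11  8.23] T [0.42 0.29 0.05] gap 0.05640535006434075 yaw -5.0 [ 7.e-04 -4.e-04 -1.e+00]
```

Emit:
send_rows --series '[0,0,0.1,0,0,0,0.62,0,0,0.1,0,0,0,0.58,0,0,0.1,0,0,0,0.55,0,0,0.1,0,0,0,0.5,0,0,0.1,0,0,0,0.45,0,0,0.1,0,0,0,0.4,0,0,0.1,0,0,0,0.4,0,0,0.1,0,0,0,0.4]'

```text
clock: 7.32
tcp_pos: [0.5351, -0.351, 0.1283]
orientation: [0.001, 0.044, 0.999, -0.0]
wrist_force: [-0.3, 2.3, 9.2]
finger_gap: 0.0456
```

```bash
python3 st.py
```

```text
7.3167 [ 0.5351 -0.351   0.1283] stand mm [  3.    1.1 128.3] F [-0.31  2.31  9.21] T [ 0.53  0.23 -0.05] gap 0.04562208762057854 yaw -5.0 [ 2.1e-03 -7.0e-04 -1.0e+00]
```

Emit:
send_rows --series '[0,0,-0.15,0,0,0,0.4,0,0,-0.3,0,0,0,0.4,0,0,-0.45,0,0,0,0.4,0,0,-0.55,0,0,0,0.4,0,0,-0.55,0,0,0,0.4,0,0,-0.55,0,0,0,0.4]'

```text
clock: 7.82
tcp_pos: [0.535, -0.351, 0.1325]
orientation: [0.001, 0.044, 0.999, 0.0]
wrist_force: [2.6, 1.3, 2.8]
finger_gap: 0.0454
```

Run:
```python
from st import *
im=read_camera("wrist");cv2.imwrite("pics/w3.png",cv2.resize(im[60:330,200:440],None,fx=2.2,fy=2.2,interpolation=2))
```

```text
7.8167 [ 0.535  -0.351   0.1325] stand mm [  2.8   1.1 132.5] F [2.65 1.27 2.76] T [ 0.24 -0.58  0.06] gap 0.045398397190650835 yaw -4.99 [ 0.001  0.    -1.   ]
```

View pics/w3.png

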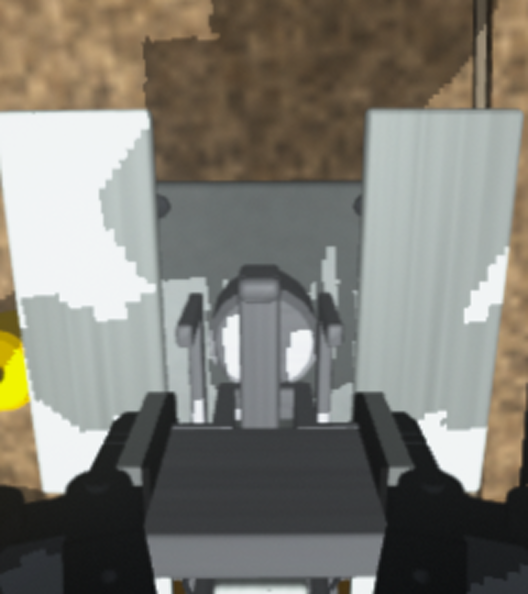

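The wrist crop shows the hanging plate held between both pads, keeper teeth at (190,330) and (330,320), hook bar between them at (260,330). Now raising slightly more and sliding.

Emit:
send_rows --series '[0.2,0,-0.08,0,0,0,0.4,0.5,0,-0.08,0,0,0,0.4,0.8,0,-0.08,0,0,0,0.4,1.1,0,-0.08,0,0,0,0.4,1.4,0,-0.08,0,0,0,0.4,1.4,0,-0.08,0,0,0,0.4]'

```text
clock: 8.37
tcp_pos: [0.5201, -0.3501, 0.1335]
orientation: [0.0, 0.044, 0.999, -0.0]
wrist_force: [3.4, -1.1, 3.0]
finger_gap: 0.0454
```

Emit:
send_rows --series '[0.15,0,0,0,0,0,0.4,0.3,0,0,0,0,0,0.4,0.3,0,0,0,0,0,0.4]'

```text
clock: 8.62
tcp_pos: [0.5175, -0.3497, 0.1334]
orientation: [0.0, 0.044, 0.999, -0.0]
wrist_force: [4.1, -2.0, 3.4]
finger_gap: 0.0457
```

```bash
python3 st.py
```

```text
8.6167 [ 0.5175 -0.3497  0.1334] stand mm [-14.7   0.8 133.4] F [ 4.13 -1.96  3.44] T [-0.15 -0.8   0.03] gap 0.04572024804400063 yaw -5.01 [ 3.e-04 -3.e-04 -1.e+00]
```

Emit:
send_rows --series '[0.1,0,0,0,0,0,0.4,0.2,0,0,0,0,0,0.4,0.2,0,0,0,0,0,0.4]'

```text
clock: 8.87
tcp_pos: [0.5156, -0.3495, 0.1334]
orientation: [0.0, 0.044, 0.999, -0.0]
wrist_force: [4.2, -0.3, 3.5]
finger_gap: 0.0455
```

Emit:
send_rows --series '[0.1,0,0,0,0,0,0.4,0.2,0,0,0,0,0,0.4,0.2,0,0,0,0,0,0.4]'

```text
clock: 9.12
tcp_pos: [0.5136, -0.3492, 0.1334]
orientation: [0.0, 0.044, 0.999, -0.0]
wrist_force: [4.7, -0.5, 4.4]
finger_gap: 0.0454
```

```bash
python3 st.py
```

```text
9.1167 [ 0.5136 -0.3492  0.1334] stand mm [-18.6   1.  133.4] F [ 4.75 -0.54  4.39] T [-0.15 -0.94 -0.05] gap 0.045382708210825136 yaw -5.01 [ 3.e-04 -0.e+00 -1.e+00]
```

Emit:
send_rows --series '[0.2,0,0,0,0,0,0.4,0.4,0,0,0,0,0,0.4,0.6,0,0,0,0,0,0.4,0.6,0,0,0,0,0,0.4]'

```text
clock: 9.45
tcp_pos: [0.5073, -0.3486, 0.1333]
orientation: [-0.0, 0.044, 0.999, 0.0]
wrist_force: [4.4, 0.4, 2.8]
finger_gap: 0.0457
```

Emit:
send_rows --series '[0.15,0,0,0,0,0,0.4,0.3,0,0,0,0,0,0.4,0.45,0,0,0,0,0,0.4,0.45,0,0,0,0,0,0.4]'

```text
clock: 9.78
tcp_pos: [0.503, -0.3482, 0.1333]
orientation: [0.0, 0.044, 0.999, 0.0]
wrist_force: [4.4, -0.9, 3.2]
finger_gap: 0.0452
```

```bash
python3 st.py
```

```text
9.7833 [ 0.503  -0.3482  0.1333] stand mm [-29.2   1.  133.3] F [ 4.36 -0.94  3.2 ] T [-0.11 -0.85  0.03] gap 0.04523911959584178 yaw -5.01 [ 0.e+00  1.e-04 -1.e+00]
```

Emit:
send_rows --series '[0.3,0,0,0,0,0,0.4,0.6,0,0,0,0,0,0.4,0.9,0,0,0,0,0,0.4,1.3,0,0,0,0,0,0.4,1.7,0,0,0,0,0,0.4,1.7,0,0,0,0,0,0.4]'

```text
clock: 10.28
tcp_pos: [0.4853, -0.3466, 0.1333]
orientation: [-0.0, 0.044, 0.999, 0.0]
wrist_force: [2.0, -0.2, 4.2]
finger_gap: 0.0457
```

Emit:
send_rows --series '[0.4,0,0,0,0,0,0.4,0.8,0,0,0,0,0,0.4,1.2,0,0,0,0,0,0.4,1.6,0,0,0,0,0,0.4,2.0,0,0,0,0,0,0.4,2.0,0,0,0,0,0,0.4]'

```text
clock: 10.78
tcp_pos: [0.4656, -0.3449, 0.1333]
orientation: [-0.0, 0.044, 0.999, 0.0]
wrist_force: [2.0, 0.3, 3.7]
finger_gap: 0.0451
```

Run:
```python
from st import *
im=read_camera("wrist");b=read_camera("scene")
cv2.imwrite("pics/w4.png",np.hstack([im[60:340,190:450],cv2.resize(b[180:285,340:440],None,fx=2.667,fy=2.667,interpolation=2)]))
```

```text
10.7833 [ 0.4656 -0.3449  0.1333] stand mm [-66.8   1.  133.3] F [1.98 0.3  3.71] T [-0.11 -0.5   0.04] gap 0.045055056064291193 yaw -5.03 [-7.e-04  2.e-04 -1.e+00]
```

View pics/w4.png

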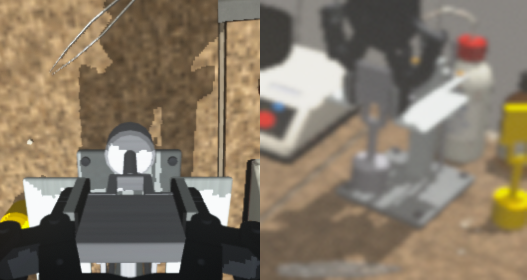

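The weight hangs in the gripper, in front of the hook tip, with its foot between the plates. Lifting gently.

Emit:
send_rows --series '[0,0,-0.3,0,0,0,0.4,0,0,-0.6,0,0,0,0.4,0,0,-0.9,0,0,0,0.4,0,0,-1.2,0,0,0,0.4,0,0,-1.5,0,0,0,0.4,0,0,-2.2,0,0,0,0.4,0,0,-3.5,0,0,0,0.4,0,0,-5,0,0,0,0.4,0,0,-7,0,0,0,0.4,0,0,-9,0,0,0,0.4]'

```text
clock: 11.72
tcp_pos: [0.4651, -0.344, 0.2231]
orientation: [-0.002, 0.044, 0.999, 0.001]
wrist_force: [-1.1, 0.1, -2.5]
finger_gap: 0.0455
```

Emit:
send_rows --series '[0,0,-2,0,0,0,0.4,0,0,-4,0,0,0,0.4,0,0,-6,0,0,0,0.4,0,0,-7,0,0,0,0.4,0,0,-7,0,0,0,0.4,0,0,-7,0,0,0,0.4]'

```text
clock: 12.22
tcp_pos: [0.4661, -0.3449, 0.2929]
orientation: [-0.0, 0.044, 0.999, 0.0]
wrist_force: [0.4, 0.4, -4.1]
finger_gap: 0.0451
```

```bash
python3 st.py
```

```text
12.2167 [ 0.4661 -0.3449  0.2929] stand mm [-66.3   1.1 292.9] F [ 0.42  0.41 -4.1 ] T [ 0.01  0.01 -0.02] gap 0.04507179028258031 yaw -5.01 [-3.e-04  4.e-04 -1.e+00]
```

Emit:
send_rows --series '[0,3,0,0,0,0,0.4,0,6,0,0,0,0,0.4,0.5,9.5,0,0,0,0,0.4,1,13,0,0,0,0,0.4,1.5,16.5,0,0,0,0,0.4,1.8,20,0,0,0,0,0.4,1.8,23.5,0,0,0,0,0.4,1.8,27,0,0,0,0,0.4,1.8,30.5,0,0,0,0,0.4,1.8,34,0,0,0,0,0.4]'

```text
clock: 13.05
tcp_pos: [0.4766, -0.0029, 0.2915]
orientation: [-0.002, 0.044, 0.999, 0.0]
wrist_force: [0.8, 0.4, -3.7]
finger_gap: 0.0452
```

Emit:
send_rows --series '[0,3.5,0,0,0,0,0.4,0,7,0,0,0,0,0.4,0,10.5,0,0,0,0,0.4,0,13,0,0,0,0,0.4,0,14.5,0,0,0,0,0.4,0,14.5,0,0,0,0,0.4,0,14.5,0,0,0,0,0.4,0,14.5,0,0,0,0,0.4]'

```text
clock: 13.72
tcp_pos: [0.4899, 0.1392, 0.2921]
orientation: [-0.001, 0.044, 0.999, -0.0]
wrist_force: [-0.4, -0.6, -3.8]
finger_gap: 0.0456
```

Run:
```python
from st import *
import pickle
ci=camera_info("wrist");im=read_camera("wrist");pickle.dump((ci,s),open('v2.pkl','wb'))
cv2.imwrite("pics/w5f.png",im)
q=proj(ci,[.523,.137,.03])[0];x,y=[int(t) for t in q];print(q)
x0=max(0,min(480,x-80));y0=max(0,min(260,y-70));print(x0,y0)
cv2.imwrite("pics/w5.png",cv2.resize(im[y0:y0+140,x0:x0+160],None,fx=4,fy=4,interpolation=2))
```

```text
13.7167 [0.4899 0.1392 0.2921] stand mm [-85.4 485.4 292.1] F [-0.36 -0.56 -3.78] T [-0.07  0.02 -0.  ] gap 0.045632922543515156 yaw -5.01 [-2.4e-03 -7.0e-04 -1.0e+00]
[320.3627259  186.75391096]
240 116
```

View pics/w5.png

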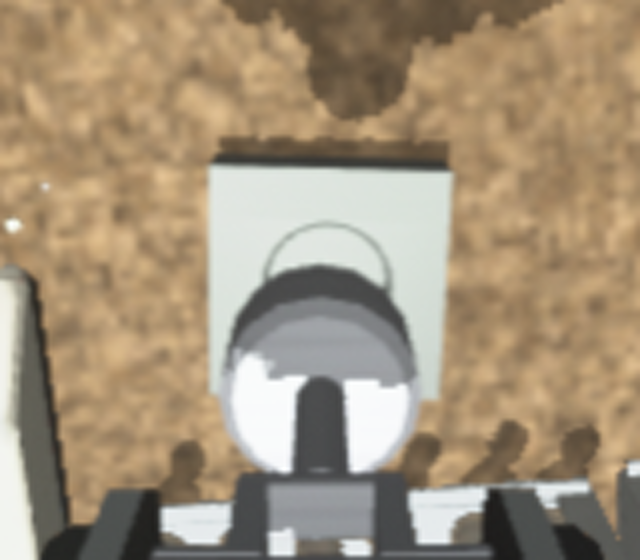

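Crop (×4, offset 240,116): block near corners at (209,167) and (452,171), rim arc at left (265,275), top (328,222) and right (391,278). The foot's lower rim has its near point at (320,265).

Run:
```python
from h import *
import pickle
from scipy.optimize import least_squares
ci,s=pickle.load(open('v2.pkl','rb'))
u=lambda c:np.array(c)/4-.375+[240,116]
q=ray(ci,u([(209,167),(452,171),(441,398),(209,395)]),.03);print(q[:,:2])
e=q[1]-q[0];print(np.linalg.norm(e));e/=np.linalg.norm(e);n=np.array([-e[1],e[0],0]);n*=np.sign(n[0])
print("from near edge:",(q[0]+q[1])/2+.045*n)
a=ray(ci,u([(265,275),(272,252),(290,233),(328,222),(365,233),(384,252),(391,278)]),.03)
for r in(.023,.025,None):
  f=lambda p:np.hypot(a[:,0]-p[0],a[:,1]-p[1])-(r or p[2])
  o=least_squares(f,[.52,.137,.024]);print(r,o.x,(o.fun*1e3).round(1))
# foot lower rim as seen
t=s['tcp_pos'];zf=t[2]-.0885
b=ray(ci,u([(320,265),(265,290),(380,290),(232,345),(412,350)]),zf);
f=lambda p:np.hypot(b[:,0]-p[0],b[:,1]-p[1])-.02
o=least_squares(f,t[:2]);print("foot c",o.x,(o.fun*1e3).round(1),"tcp",t)
```

```text
[[0.47459117 0.09900657]
 [0.48386254 0.18825887]
 [0.57308185 0.17926174]
 [0.56392451 0.08844541]]
0.08973255425903648
from near edge: [0.52398601 0.13898322 0.03      ]
0.023 [0.52125887 0.13902607 0.024     ] [ 0.9  0.7  0.  -0.7 -0.2  0.8  1. ]
0.025 [0.523918   0.13876308 0.024     ] [-0.7  0.   0.2 -0.   0.   0.1 -0.7]
None [0.5229383  0.13886096 0.02427796] [-0.2  0.2  0.1 -0.3 -0.1  0.3 -0.1]
foot c [0.49222601 0.13957648] [ 0.7 -0.5 -0.4  0.1 -0. ] tcp [0.48987693 0.13916335 0.29210694]
```

Emit:
send_rows --series '[-1.5,0.2,0,0,0,0,0.4,-3.2,0.2,1,0,0,0,0.4,-3.2,0.2,4,0,0,0,0.4,-3.2,0.2,7,0,0,0,0.4,-3.2,0.2,10,0,0,0,0.4,-3.2,0.2,12.5,0,0,0,0.4,-3.2,0.2,14,0,0,0,0.4,-3.2,0.2,14.5,0,0,0,0.4,-3.2,0.2,14.5,0,0,0,0.4,-3.2,0.2,14.5,0,0,0,0.4]'

```text
clock: 14.6
tcp_pos: [0.5231, 0.1382, 0.149]
orientation: [0.0, 0.044, 0.999, 0.0]
wrist_force: [-0.2, -0.1, -2.1]
finger_gap: 0.0456
```

Run:
```python
from st import *
import pickle
ci=camera_info("wrist");im=read_camera("wrist");pickle.dump((ci,s),open('v3.pkl','wb'))
v=cv2.resize(im[110:250,240:400],None,fx=4,fy=4,interpolation=2)
sc=camera_info("scene");b=read_camera("scene");q=proj(sc,[.523,.138,.06])[0].astype(int);print(q)
w=cv2.resize(b[q[1]-35:q[1]+35,q[0]-8:q[0]+12],None,fx=8,fy=8,interpolation=2)
cv2.imwrite("pics/w6.png",np.hstack([v,w]))
```

```text
14.6 [0.5231 0.1382 0.149 ] stand mm [-52.2 487.3 149. ] F [-0.18 -0.13 -2.14] T [-0.05 -0.02 -0.04] gap 0.04557704320382823 yaw -5.08 [ 7.e-04  1.e-04 -1.e+00]
[267 198]
```

View pics/w6.png

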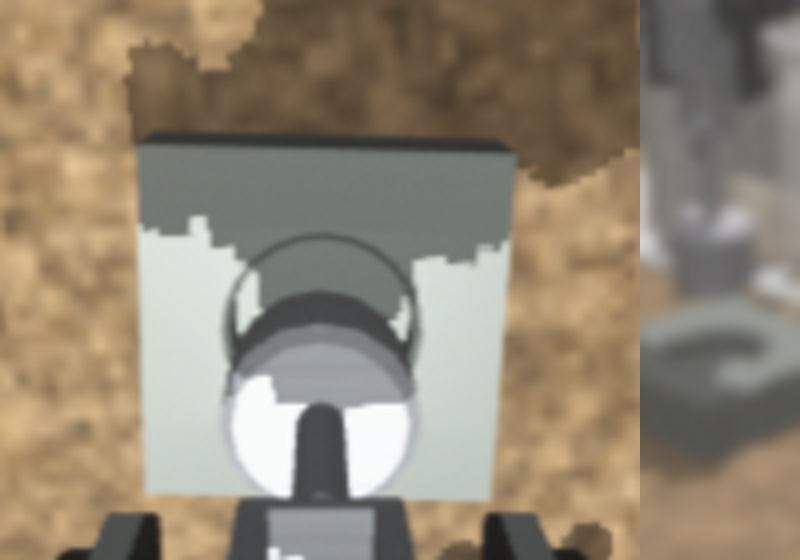

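Crop (×4, offset 240,110): block corners at (138,145),(515,152),(490,500),(146,492). The rim passes (224,325),(322,233),(420,325), and the foot's near lower edge is at (320,292), nearly centred sideways.

Run:
```python
from h import *
import pickle
from scipy.optimize import least_squares
ci,s=pickle.load(open('v3.pkl','rb'))
u=lambda c:np.array(c)/4-.375+[240,110]
q=ray(ci,u([(138,145),(515,152),(490,500),(146,492)]),.03);print("block",q[:,:2].mean(0))
a=ray(ci,u([(224,325),(238,282),(275,247),(322,233),(370,248),(406,282),(420,325)]),.03)
o=least_squares(lambda p:np.hypot(a[:,0]-p[0],a[:,1]-p[1])-p[2],[.52,.137,.024]);print("hole",o.x,(o.fun*1e3).round(1))
t=s['tcp_pos'];b=ray(ci,u([(320,292),(275,305),(365,305),(235,360),(411,362)]),t[2]-.0885)
o=least_squares(lambda p:np.hypot(b[:,0]-p[0],b[:,1]-p[1])-.02,t[:2]);print("foot",o.x,(o.fun*1e3).round(1),t)
```

```text
block [0.52360228 0.13892343]
hole [0.52365594 0.13885224 0.02419536] [ 0.1 -0.2 -0.1  0.5 -0.2 -0.1  0.1]
foot [0.52600171 0.13871696] [ 0.2  0.1 -0.4 -0.2  0.1] [0.52310949 0.13819597 0.149026  ]
```

Emit:
send_rows --series '[0.13,0.05,1,0,0,0,0.4,0.13,0.05,2,0,0,0,0.4,0.13,0.05,2.5,0,0,0,0.4,0.13,0.05,2.8,0,0,0,0.4,0.13,0.05,2.8,0,0,0,0.4]'

```text
clock: 15.12
tcp_pos: [0.5205, 0.1395, 0.1191]
orientation: [-0.001, 0.044, 0.999, -0.0]
wrist_force: [0.6, -0.5, -3.8]
finger_gap: 0.0455
```

Emit:
send_rows --series '[0,0,0.2,0,0,0,0.4,0,0,0.4,0,0,0,0.4,0,0,0.4,0,0,0,0.4]'

```text
clock: 15.37
tcp_pos: [0.5214, 0.1395, 0.1162]
orientation: [-0.0, 0.044, 0.999, 0.0]
wrist_force: [0.9, -0.1, -4.0]
finger_gap: 0.0454
```

Emit:
send_rows --series '[0,0,0.15,0,0,0,0.4,0,0,0.3,0,0,0,0.4,0,0,0.3,0,0,0,0.4]'

```text
clock: 15.62
tcp_pos: [0.5213, 0.1395, 0.1131]
orientation: [-0.0, 0.044, 0.999, 0.0]
wrist_force: [0.2, 0.3, -3.8]
finger_gap: 0.0456
```

```bash
python3 st.py
```

```text
15.6167 [0.5213 0.1395 0.1131] stand mm [-54.1 488.5 113.1] F [ 0.22  0.33 -3.81] T [-0.03  0.02  0.01] gap 0.04564196923666356 yaw -5.01 [-2.e-04  0.e+00 -1.e+00]
```

Emit:
send_rows --series '[0,0,0.15,0,0,0,0.4,0,0,0.3,0,0,0,0.4,0,0,0.5,0,0,0,0.4,0,0,0.5,0,0,0,0.4]'

```text
clock: 15.95
tcp_pos: [0.5211, 0.1395, 0.1079]
orientation: [-0.0, 0.044, 0.999, -0.0]
wrist_force: [0.4, -0.2, -3.8]
finger_gap: 0.0453
```

Emit:
send_rows --series '[0,0,0.15,0,0,0,0.4,0,0,0.25,0,0,0,0.4,0,0,0.25,0,0,0,0.4]'

```text
clock: 16.2
tcp_pos: [0.5213, 0.1395, 0.1056]
orientation: [-0.0, 0.044, 0.999, 0.0]
wrist_force: [-0.2, 0.6, -3.0]
finger_gap: 0.0454
```

Emit:
send_rows --series '[0,0,0.1,0,0,0,0.4,0,0,0.15,0,0,0,0.4,0,0,0.15,0,0,0,0.4]'

```text
clock: 16.45
tcp_pos: [0.5214, 0.1395, 0.1042]
orientation: [-0.0, 0.044, 0.999, 0.0]
wrist_force: [-0.4, -0.4, -4.4]
finger_gap: 0.0451
```

Emit:
send_rows --series '[0,0,0.1,0,0,0,0.4,0,0,0.1,0,0,0,0.4]'

```text
clock: 16.62
tcp_pos: [0.5216, 0.1395, 0.1034]
orientation: [0.0, 0.044, 0.999, 0.0]
wrist_force: [-0.6, -0.7, -3.2]
finger_gap: 0.0455
```

Emit:
send_rows --series '[0,0,0.08,0,0,0,0.4,0,0,0.08,0,0,0,0.4]'

```text
clock: 16.78
tcp_pos: [0.5219, 0.1395, 0.1034]
orientation: [0.001, 0.044, 0.999, 0.0]
wrist_force: [-0.6, 1.0, 2.5]
finger_gap: 0.0457
```

Touched the floor at the predicted height (TCP 0.1034, force change ~6 N). Releasing, then rising straight up.

Emit:
send_rows --series '[0,0,0,0,0,0,0.56,0,0,0,0,0,0,0.6,0,0,0,0,0,0,0.7,0,0,0,0,0,0,0.75,0,0,0,0,0,0,0.75,0,0,0,0,0,0,0.75]'

```text
clock: 17.28
tcp_pos: [0.5214, 0.1395, 0.1025]
orientation: [0.0, 0.044, 0.999, 0.0]
wrist_force: [0.4, -0.1, 0.1]
finger_gap: 0.0641
```

Emit:
send_rows --series '[0,0,-0.5,0,0,0,0.75,0,0,-1.5,0,0,0,0.75,0,0,-3,0,0,0,0.75,0,0,-5,0,0,0,0.75,0,0,-8,0,0,0,0.75,0,0,-11,0,0,0,0.75,0,0,-14,0,0,0,0.75,0,0,-17,0,0,0,0.75,1,0,-18,0,0,0,0.75,1,0,-18,0,0,0,0.75]'

```text
clock: 18.12
tcp_pos: [0.5118, 0.1407, 0.2869]
orientation: [0.003, 0.044, 0.999, 0.001]
wrist_force: [-0.3, 0.4, 0.9]
finger_gap: 0.0641
```

Run:
```python
from st import *
ci=camera_info("wrist");im=read_camera("wrist");b=read_camera("scene");t=read_camera("top")
cv2.imwrite("pics/w7.png",np.hstack([cv2.resize(im[60:260,220:420],(400,400)),cv2.resize(b[150:250,230:330],(400,400),interpolation=2)]))
d=silhouettes("wrist","check_weight");print([(w["box"],w["p"]) for w in d])
print("expected foot/top px",proj(ci,[[.5237,.1388,.155],[.5237,.1388,.047],[.5237,.1388,.03]]))
```

```text
18.1167 [0.5118 0.1407 0.2869] stand mm [-63.6 488.9 286.9] F [-0.34  0.39  0.89] T [ 0.   -0.04  0.03] gap 0.0640965678270148 yaw -4.99 [ 0.0062  0.001  -1.    ]
[([295.7, 161.3, 46.5, 45.0], 0.73), ([0.0, 71.4, 15.0, 24.5], 0.64), ([74.5, 129.2, 24.8, 17.2], 0.25)]
expected foot/top px [[318.41780378 198.77504835]
 [318.78943107 175.06532083]
 [318.83088133 172.4248071 ]]
```

View pics/w7.png

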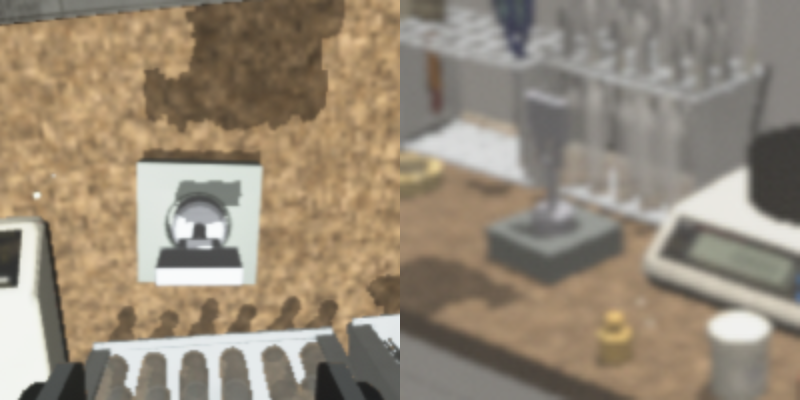

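The weight stands upright in the recess (left view (200,225), right view (548,170)), seated inside the rim. The gripper is well clear, so I'm handing in.

```bash
python3 -c "
from workcell import *
print(hand_in())"
```

```text
the job is handed in; nothing more can be done
None
```

The check weight is off the hook and standing upright in the transport block's recess. I handed the job in at about 18 s with the gripper well clear.

- **Keeper:** I felt contact with the plates at a TCP height of about 0.142 m and pressed roughly 15–16 mm from there, then closed on the hanging plate. Peak upward force was about 9 N, with no sign of reaching the stop.
- **Slide off:** I raised the weight about 5 mm with the keeper and slid it off the tip with under 5 N sideways and no jump at the teeth. After lifting clear, the wrist read the weight's load at about 4 N.
- **Set-down:** The foot entered the recess without touching. It met the floor at 0.1034 m, where I expected it, with about a 6 N change, and then I released.

**Last checks:** the wrist and scene pictures after release show the weight upright and seated inside the rim. The bystanders in view (brass weight, jar and balance) look unmoved, but I did not measure all of them.

**Disagreement:** before the set-down, the camera put the foot about 2.5 mm further forward of the TCP than the grip implied. I took a middle position within the 3 mm clearance. The keeper travel is also inferred from contact height and finger geometry, not seen directly.

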